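# Prop the gauging wing with its jack leg and load the shaft

## Robot

A 6-joint arm with a two-finger parallel gripper is mounted at the origin on the work surface. World frame = base frame: x ahead of the robot, y to its left, z up, the work surface at z = 0. Lengths are in m, angles in rad, forces in N, time in s.
With the tool pointing down it reaches from about 0.25 to 0.775 m from the base axis. Payload 4 kg.
Tool frame: the origin (TCP) lies midway between the tips of the shut fingers; the grasp point (between the pads) lies 19 mm behind it; y points along the fingers, x is the direction in which the jaws open and shut, and the axes are right-handed (so a half turn about y gives the same grasp; the last joint's range is limited). The gripper opens to 94 mm and grips with 3 to 60 N. Pads are 16 mm wide; open, the fingers measure 119 mm over their backs; the gripper's body (75 mm by 177 mm) begins 78 mm behind the grasp point.
Start: joints at [-1.312, 0.087, 1.371, -0, 1.684, -0.103], TCP at [0.195, -0.514, 0.206] pointing down, gripper open.
Joint ranges: [-3.1, 3.1], [-0.76, 2.03], [0.27, 2.55], [-1.08, 4.22], [0.17, 2.65], [-2.57, 2.57]. Speed limits (rad/s): [2.79, 2.79, 3.14, 3.14, 3.14, 3.14].

## Interface

Orientations are given as [roll, pitch, yaw] about the fixed x, y, z axes, in that order (R = Rz(yaw) Ry(pitch) Rx(roll)).
In Python, from bench import robot gives the robot as it stands.
- The arm moves only by the shell command python3 -m creep 'ROWS'. ROWS is JSON, a list of rows, each a list of 7 numbers: the shift along the tool's x, y, z in mm, then the turn, a rotation vector about the tool's x, y, z in degrees, then the closure in counts, from 0 (fully open) to 255 (shut). A call has 1 to 5 rows; each row is the pose to reach, as a shift and turn from the pose commanded when the call began, along the tool's axes at that moment; what a row does not reach only later rows make up. A row lasts 1/8 s, in which the tool goes at most 62.5 mm and 10.7 degrees, less where a joint would pass 70% of its speed; a pose out of reach is approached as far as the arm can. A call with a gripper value outside its range is refused whole. The fingers move at their own pace and stop on an object; the grip force is fixed at half the most. Time passes only in rows, so rows that repeat a pose let the fingers close. It gives the time, the measured TCP pose, the force and the opening at its end, in the units of the state.
- robot.get_obs(): the state, without advancing time (a new reading comes with each control period).
- robot.snapshot(name): name is "side" or "top"; returns a dict with "color" (384x512x3 uint8, blue, green, red), "fx", "fy", "cx", "cy" (pixels), "world_from_camera" (4x4, takes a point from camera to world coordinates). Camera axes: x right, y down, z forward; pixel columns grow to the right and rows downward; lengths in m; the calibration is good to about 2 mm. A picture is of the moment at which its call begins. There is no depth.
- robot.close_job(): hands the job in, once; it reports no verdict.
Trained networks look in the newest picture that a camera, given by its name, has taken for a name from the list of things; names that differ only in an ending like _2 or _b are one class to them, and where a whole thing is asked for, a point or a joint stands for the part that bears it (a point fixed in the world has none). Each returns a list of dicts, best first, with "p" (0 to 1); they miss things now and then, are a little off and sometimes report something else, mostly with a low value. They report only what shows in the picture. A call takes as long as a camera call. They do not tell look-alikes from the thing itself.
- robot.spot_in(name, camera): "point" ([x, y, z] in m, in world coordinates, good to about 4 mm: the middle of the surface that is visible of it).
- robot.landmark_of(name, camera): "point" ([x, y, z] in m, in world coordinates, good to about 4 mm: a listed point, or the origin of a listed thing).
The state is a dict: "time": time; "joint_positions": joint angles; "qvel": joint speeds; "joint_torque": joint torques, N m; "tool_pos": TCP position; "ee_rot": TCP orientation; "wrist_force": force on the tool from outside, world axes, zero at the start; "wrist_torque": the same for the moment, N m; "width": finger opening in m.
Only numpy, scipy, OpenCV 4.12 (cv2) and the standard library are available. Lean on these libraries where they do the work, as an engineer would, in place of code of your own. Each camera call takes 0.05 s, during which the arm holds its last target.

## Task

Get the overhanging wing of the gauging stand ready and load it: first put the loose bearing pad flat on the bench with its square plate centred under the jack foot and let go of it, then crank the jack clockwise until the foot bears firmly on the plate and the crank has clearly stiffened (about half a turn past first touch; do not wind it on a full turn). Then swing the clamp lever all the way over to lock the leg, and last lift the turned shaft out of its cradle and lay it gently in the middle of the two V-rests on the wing. Leave the bottle, wrench and flange alone.

Things in the scene. Friction and masses are not known exactly. Their poses are not given: they have to be found in the camera images.
- stand: Fixed gauging stand. Origin on the bench under the vertical jack axis; its y runs along the wing from the jack to a grey pedestal (y 265 to 365 mm). Aluminium wing 100 mm wide, y 30 to 370 mm, with a 70 mm wide tongue from y -30; top 140, underside 120 mm high. Dark jack tube, 44 mm diameter, 85 to 195 mm high. Below it, open from -x, +x and -y.
- rest (a point): Where the shaft's centre belongs: 180 mm along stand y from the jack axis, about 182 mm above the bench. Axes as the stand: the shaft lies along y. Two steel V-rests, 70 mm wide in x and 22 mm thick in y, stand 45 mm either side of it along y, V opening upward, V edges about 177 mm high.
- foot: Sprung steel foot of the jack: a 56 mm disc, 10 mm thick; origin at the centre of its underside, on the jack axis. It hangs 35 to 55 mm above the bench at the start. Once it bears, its spring gives 5 N per mm (30 mm stroke) and its coils visibly close up.
- crank (a joint): Crank angle, rad, growing clockwise seen from above; clockwise lowers the leg 3.5 mm per rad (22 mm a turn). At 0 the arm points from the jack axis to the stand's -x and the foot is 55 mm above the bench; starts 0 to 5.6, stop at 17. Friction about 4 N at the handle; half a turn past first touch adds about 3 N. It stays where left. Wanted: foot load 20 to 100 N (0.2 to 0.9 turn past touch).
- crank_grip (a point): Centre of the crank's upright black handle sleeve, a 27 mm thick, 70 mm tall cylinder that spins freely on its pin, so it may be gripped from above and carried round without turning the wrist. 65 mm from the jack axis, 257 mm above the bench; sleeve from 217 to 287 mm high.
- lever (a joint): Clamp lever angle in rad about the jack axis, growing counter-clockwise seen from above; range 0 to 1.2 and starts below 0.15; over 1.05 is locked. At 0 the lever points from the jack axis to the stand's -x, turned 0.25 rad clockwise (towards +y). It stays where left; it needs about 1 N at the knob.
- lever_knob (a point): Point on the axis of the upright black knob at the lever's end: 22 mm thick cylinder, 146 to 184 mm above the bench, this point 169 mm high, 120 mm from the jack axis.
- pad: Loose aluminium bearing pad, 0.35 kg or so. Origin under the centre of its square plate, 70 x 70 x 24 mm, z up. A stem 22 mm wide and 12 mm high runs from the plate along its -y to an upright tab at y=-150 mm (44 mm wide in x, 14 mm thick in y, 70 mm tall), 192 mm long in all.
- pad_top (a point): Centre of the upper face of the pad's square plate, 24 mm above its underside; the foot must bear within 15 mm of it.
- pad_tab (a point): Grip point of the pad's upright tab, 150 mm along the pad's -y from the plate centre, 45 mm above its underside, tab top 25 mm higher. Grip it across its 14 mm thickness, fingers along the pad's y.
- shaft: Turned aluminium shaft, about 0.42 kg, 140 mm long along its y, lying. Origin at its centre on its axis. Ends 42 mm diameter, 46 mm long; waist between them 30 mm diameter, 48 mm long: grip there, across its x. It may be rolled about y.
- cradle: Fixed wooden cradle, 70 x 120 mm, 43 mm tall, in which the shaft lies at the start, along the cradle's y. Origin under its centre; shaft axis about 48 mm above the bench.
- bottle: Bystander: clear bottle, 56 mm diameter, 130 mm tall, origin under its centre.
- wrench: Bystander: steel wrench lying flat, 180 mm long.
- flange: Bystander: turned steel flange, 68 mm diameter, 60 mm tall, origin under its centre.
Things that resemble listed ones, but are neither listed nor needed, are in the scene too. Leave any blue or purple look-alike of the pad alone.

How it is judged:
On the way, in this order (a step that is already met when the one before it is completed fails the run):
1. the pad stands flat and still, let go, with its plate centred under the foot (15 mm) (horizontal distance between pad_top and foot below 0.015 m and height (world z) of pad below 0.004 m and angle between pad's own z axis and vertical below 0.06 rad and contact force between pad and the fingers below 0.1 N), for 0.2 s.
2. the foot bears on the pad with 20 to 100 N, the crank let go (contact force between foot and pad between 20 and 100 N and contact force between stand and the fingers below 0.1 N), for 0.3 s.
3. the clamp lever is over (above 1.05 rad) (value of joint lever above 1.05 rad), for 0.2 s.
4. the shaft lies in the V-rests (distance between shaft and rest below 0.02 m and horizontal distance between shaft and rest below 0.018 m and angle between the y axis of shaft and the y axis of stand, either way round below 0.1 rad), for 0.2 s.
At the end, for the whole second after the job is handed in: The pad's plate is centred under the foot within 15 mm and flat, the foot bears on it with 20 to 100 N, the clamp lever is over 1.05 rad, and the shaft lies at rest in both V-rests, its centre within 18 mm of the rest point and its height within 7 mm, aligned within 0.1 rad (horizontal distance between pad_top and foot below 0.015 m and angle between pad's own z axis and vertical below 0.06 rad and contact force between foot and pad between 20 and 100 N and value of joint lever above 1.05 rad and horizontal distance between shaft and rest below 0.018 m and z of shaft in the frame of rest between -0.007 and 0.007 m and angle between the y axis of shaft and the y axis of stand, either way round below 0.1 rad and linear speed of shaft below 0.02 m/s); the robot touches nothing.
It fails at once if the jack is forced (foot load over 130 N) (contact force between foot and pad above 130 N).
It fails at once if the shaft is dropped or rammed onto the stand (over 70 N) (contact force between shaft and stand above 70 N).
It fails at once if the bottle is disturbed (30 mm) (distance of bottle from where it was at the start of the episode above 0.03 m).
It fails at once if the wrench is disturbed (30 mm) (distance of wrench from where it was at the start of the episode above 0.03 m).
It fails at once if the flange is disturbed (30 mm) (distance of flange from where it was at the start of the episode above 0.03 m).
It also fails if it takes over 72 s, if anything falls off the work surface, if the arm or the gripper's body presses on something with over 40 N, if the wrist force passes 120 N, or if a joint passes its speed limit or range.

## Working session

There is one attempt and no reset: what is moved stays moved. The work goes in short steps, Python scripts to look and compute and a shell command to move; the robot and the scene stay as the last step left them, time stands still between calls to the robot, and variables do not carry over. Pictures are saved under pics/ and viewed, and the job is handed in when it is done.

```bash
ls; mkdir -p pics
python3 - <<'E'
from bench import robot
import cv2
for c in("side","top"):
    s=robot.snapshot(c); cv2.imwrite(f"pics/{c}0.png",s["color"])
    for n in ["stand","foot","crank_grip","lever_knob","pad","pad_top","pad_tab","shaft","cradle","bottle","wrench","flange","rest"]:
        try:
            L=robot.landmark_of(n,c); print(c,n,[(round(d["p"],2),[round(float(v),3) for v in d["point"]]) for d in L])
        except Exception as e: print(c,n,e)
o=robot.get_obs(); print(o)
E
```

```text
pics
side stand [(0.96, [0.6, -0.045, 0.003]), (0.62, [0.451, 0.248, 0.0])]
side foot [(0.51, [0.523, 0.447, -0.0])]
side crank_grip [(0.64, [0.549, -0.01, 0.25])]
side lever_knob [(0.67, [0.482, -0.017, 0.169])]
side pad [(0.97, [0.348, 0.059, -0.004]), (0.83, [0.32, -0.542, 0.001]), (0.61, [0.551, -0.542, 0.0]), (0.58, [0.523, -0.258, 0.002])]
side pad_top [(0.95, [0.323, -0.544, 0.021]), (0.86, [0.553, -0.541, 0.024]), (0.62, [0.348, 0.061, 0.023]), (0.57, [0.522, -0.262, 0.021])]
side pad_tab [(0.84, [0.695, -0.517, 0.046]), (0.8, [0.247, -0.412, 0.043]), (0.76, [0.444, -0.052, 0.042]), (0.58, [0.511, -0.413, 0.045])]
side shaft [(0.73, [0.449, 0.245, 0.05]), (0.3, [0.618, 0.138, 0.184])]
side cradle [(0.79, [0.451, 0.246, 0.0])]
side bottle [(0.61, [0.712, -0.333, 0.0])]
side wrench [(0.85, [0.754, -0.049, -0.002])]
side flange [(0.66, [0.525, 0.446, -0.001])]
side rest [(0.6, [0.617, 0.137, 0.182]), (0.56, [0.755, -0.049, 0.001])]
top stand [(0.7, [0.6, -0.047, 0.0])]
top foot [(0.49, [0.718, -0.339, -0.002])]
top crank_grip [(0.5, [0.542, -0.009, 0.26])]
top lever_knob [(0.56,
[... 729 characters left out ...]
0.57, [0.616, 0.133, 0.181])]
{'time': 1.4, 'joint_positions': array([-1.31210350e+00,  8.72221004e-02,  1.37070878e+00, -1.90308889e-05,
        1.68360641e+00, -1.03098941e-01]), 'qvel': array([ 0.00039067, -0.00204655, -0.00215882, -0.00151578,  0.00062751,
        0.00207762]), 'joint_torque': array([ 1.07062306e-04, -3.40035439e+01, -3.02591836e+01,  7.17064063e-02,
        2.38760258e-02, -8.24449586e-06]), 'tool_pos': array([ 0.19466622, -0.51441194,  0.20548933]), 'ee_rot': array([-1.57082083e+00, -5.31214098e-05, -1.20900670e+00]), 'wrist_force': array([ 0.55862389, -0.00315902,  0.68711865]), 'wrist_torque': array([0.05440539, 0.03916159, 0.04066491]), 'width': 0.09362016580470453}
```

View pics/side0.png

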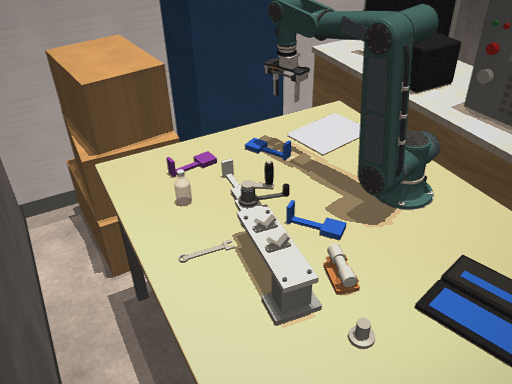

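View pics/top0.png

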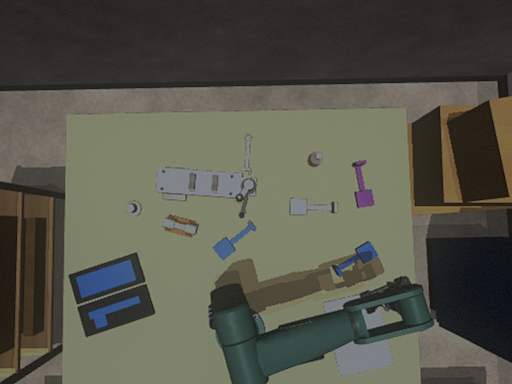

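```bash
cat > h.py <<'E'
import numpy as np, cv2
from bench import robot
from scipy.spatial.transform import Rotation as Ro
def proj(s,p):
    T=np.linalg.inv(np.array(s["world_from_camera"])); q=T[:3,:3]@np.array(p)+T[:3,3]
    return s["fx"]*q[0]/q[2]+s["cx"], s["fy"]*q[1]/q[2]+s["cy"]
def ray(s,uv,z):
    T=np.array(s["world_from_camera"]); d=T[:3,:3]@np.array([(uv[0]-s["cx"])/s["fx"],(uv[1]-s["cy"])/s["fy"],1])
    c=T[:3,3]; return c+d*(z-c[2])/d[2]
def go(p,xdir,pose=None):
    """shift (mm, tool axes) and turn (deg about tool y) to TCP p, tool x at world angle xdir (mod pi)"""
    o=robot.get_obs(); pos=o["tool_pos"]; R=Ro.from_euler("xyz",o["ee_rot"]).as_matrix()
    d=R.T@(np.array(p)-pos)*1e3
    a=np.arctan2(R[1,0],R[0,0]); t=(xdir-a+np.pi/2)%np.pi-np.pi/2
    want=np.column_stack([[np.cos(a+t),np.sin(a+t),0],[0,0,-1],[-np.sin(a+t),np.cos(a+t),0]])
    rv=np.degrees(Ro.from_matrix(R.T@want).as_rotvec())
    print("t",round(o["time"],2),"shift",d.round(1),"turn",rv.round(1),"q6",o["joint_positions"][5].round(2),"F",o["wrist_force"].round(1),"w",round(o["width"],4))
def crop(s,u,v,w,h,k,name,pts=()):
    im=s["color"][max(0,v-h):v+h,max(0,u-w):u+w]; im=cv2.resize(im,None,fx=k,fy=k,interpolation=cv2.INTER_CUBIC)
    for p in pts:
        x,y=proj(s,p); cv2.circle(im,(int((x-max(0,u-w)+.5)*k),int((y-max(0,v-h)+.5)*k)),3,(0,0,255),1)
    cv2.imwrite("pics/"+name,im)
E
python3 - <<'E'
from h import *
s=robot.snapshot("top")
for n,p in dict(plate=[.522,-.261,.024],tab=[.512,-.41,.07],blue1=[.346,.062,.024],blue2=[.323,-.544,.024],purple=[.552,-.542,.024]).items(): print(n,np.round(proj(s,p)))
y=np.array([.0165,.181]);y/=np.linalg.norm(y)
st=np.array([.6,-.046]);x=np.array([y[1],-y[0]])
pts=[[.522,-.261,.024],[.512,-.4095,.07],[.6,-.046,.195],[.6165,.135,.182],[.545,-.0095,.287],[.48,-.017,.184]]
for a in(50,-50):
  for b in (30,370): q=st+x*a/1e3+y*b/1e3; pts.append([*q,.14])
crop(s,250,190,100,65,4,"c1.png",pts)
go([.512,-.4095,.1],np.pi/2-.067)
E
```

```text
plate [299. 206.]
tab [336. 207.]
blue1 [224. 249.]
blue2 [367. 252.]
purple [365. 198.]
t 1.45 shift [ 14.2 105.5 333.9] turn [-0.  24.6  0. ] q6 -0.1 F [-0.4  0.1  0.6] w 0.0941
```

View pics/c1.png

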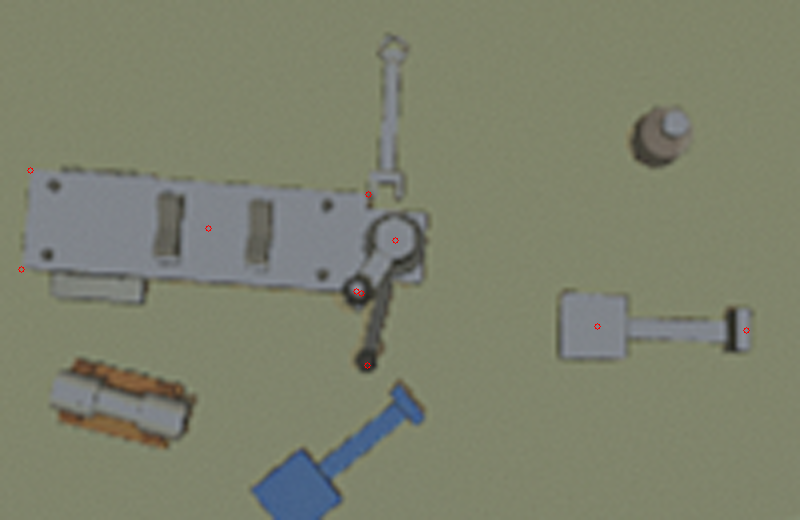

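```bash
python3 -m creep '[[3,20,60,0,8,0,0],[6,40,120,0,16,0,0],[9,60,180,0,24.6,0,0],[12,80,240,0,24.6,0,0],[14,90,300,0,24.6,0,0]]'; python3 -c "
from h import *
go([.512,-.4095,.03],np.pi/2-.067)"
```

```text
time: 2.08
tool_pos: [0.48, -0.4208, 0.1143]
ee_rot: [-1.572, 0.001, -1.639]
wrist_force: [0.2, 0.3, 0.9]
width: 0.0937
t 2.08 shift [-13.4  84.3  31.3] turn [ 0.1 -0.1 -0. ] q6 0.83 F [0.2 0.3 0.9] w 0.0937
```

```bash
python3 -m creep '[[-13,25,30,0,0,0,0],[-13,25,30,0,0,0,0],[-13,25,30,0,0,0,0]]'; python3 -c "
from h import *
s=robot.snapshot('top')
crop(s,320,205,50,35,8,'c2.png',[[.512,-.4095,.07],[.522,-.261,.024]])
s=robot.snapshot('side'); u,v=proj(s,[.512,-.41,.07]); crop(s,int(u),int(v),50,35,8,'c3.png',[[.512,-.4095,.07],[.522,-.261,.024]])
go([.512,-.4095,.03],np.pi/2-.067)"
```

```text
time: 2.45
tool_pos: [0.509, -0.4114, 0.0911]
ee_rot: [-1.571, -0.001, -1.639]
wrist_force: [0.5, -0.5, 0.3]
width: 0.0937
t 2.55 shift [-3.1 62.3  2.9] turn [-0.1 -0.1  0.1] q6 0.87 F [-0.9 -0.1 -0.2] w 0.0941
```

View pics/c3.png

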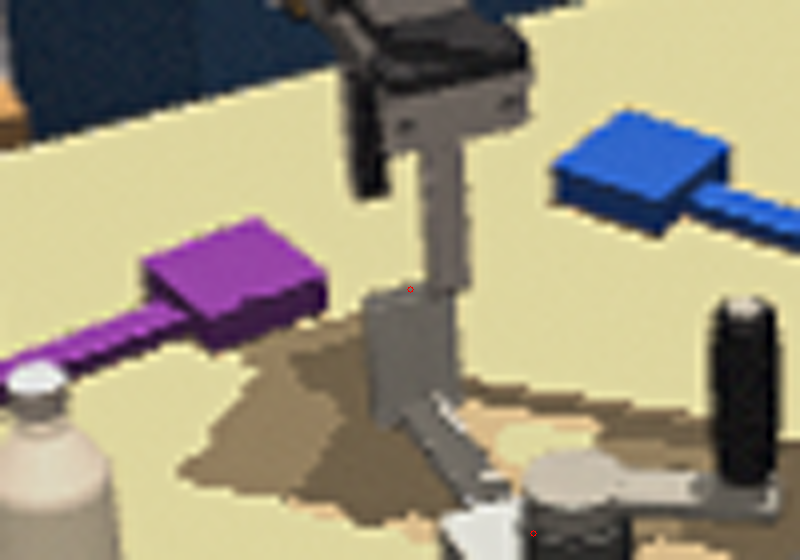

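View pics/c2.png

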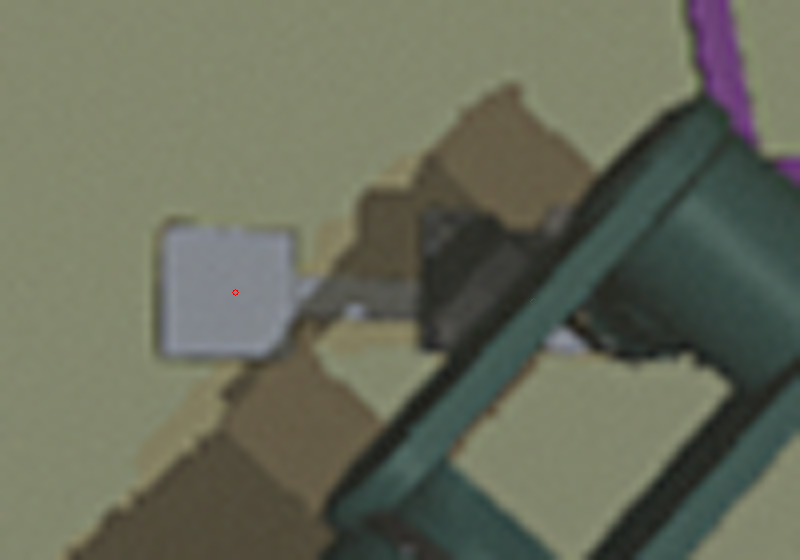

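Side crop: fingers straddle the tab (its top at crop px 410,290) of the grey pad. This is the only aluminium pad. The others are blue (224,249), blue (367,252) and purple (365,198). I'll descend and grip.

```bash
python3 -m creep '[[-3,30,2,0,0,0,0],[-3,62,2,0,0,0,0],[-3,62,2,0,0,0,0],[-3,62,2,0,0,0,130],[-3,62,2,0,0,0,255]]';python3 -m creep '[[0,0,0,0,0,0,255],[0,0,0,0,0,0,255],[0,0,0,0,0,0,255]]'; python3 -c "
from h import *
go([.586,-.196,.03],np.pi/2-.091)"
```

```text
time: 3.18
tool_pos: [0.5126, -0.4094, 0.0314]
ee_rot: [-1.567, -0.003, -1.639]
wrist_force: [-0.6, 0.3, -0.7]
width: 0.077
time: 3.55
tool_pos: [0.5119, -0.408, 0.029]
ee_rot: [-1.571, -0.0, -1.638]
wrist_force: [0.3, -0.2, -0.1]
width: 0.0474
t 3.55 shift [-216.6   -1.1   59.7] turn [-0.   1.3  0. ] q6 0.88 F [ 0.3 -0.2 -0.1] w 0.0474
```

```bash
python3 -m creep '[[0,0,0,0,0,0,255],[0,0,0,0,0,0,255],[0,0,0,0,0,0,255],[0,0,0,0,0,0,255]]'; python3 -c "
from h import *
go([.586,-.196,.03],np.pi/2-.091)"
```

```text
time: 4.05
tool_pos: [0.5116, -0.4079, 0.0287]
ee_rot: [-1.571, 0.0, -1.638]
wrist_force: [-0.7, 0.4, -0.1]
width: 0.0139
t 4.05 shift [-216.4   -1.3   60.1] turn [ 0.   1.4 -0. ] q6 0.88 F [-0.7  0.4 -0.1] w 0.0139
```

```bash
python3 -m creep '[[-20,-1,20,0,0.5,0,255],[-55,-1,35,0,1,0,255],[-100,-1,50,0,1.4,0,255],[-140,-1,60,0,1.4,0,255],[-140,-1,60,0,1.4,0,255]]'; python3 -c "
from h import *
s=robot.snapshot('side'); u,v=proj(s,[.59,-.15,.07]); crop(s,int(u),int(v),50,35,8,'c4.png',[])
go([.586,-.196,.03],np.pi/2-.091)
for n in('pad','pad_top','pad_tab'): print([(round(d['p'],2),np.round(d['point'],3)) for d in robot.landmark_of(n,'side')])"
```

```text
time: 4.68
tool_pos: [0.5816, -0.2688, 0.0288]
ee_rot: [-1.572, 0.002, -1.658]
wrist_force: [0.1, -0.9, -3.8]
width: 0.0135
t 4.72 shift [-74.7  -1.2  -1.7] turn [ 0.1  0.1 -0. ] q6 1.14 F [ 0.2  0.8 -3.6] w 0.0139
[(0.87, array([ 0.35 ,  0.059, -0.004])), (0.77, array([ 0.32 , -0.544,  0.001])), (0.64, array([ 0.598, -0.114,  0.002])), (0.61, array([ 0.55 , -0.541,  0.001])), (0.23, array([ 0.484, -0.019,  0.169]))]
[(0.95, array([ 0.555, -0.542,  0.025])), (0.88, array([ 0.594, -0.118,  0.025])), (0.81, array([ 0.322, -0.543,  0.024]))]
[(0.86, array([ 0.249, -0.413,  0.045])), (0.79, array([ 0.58 , -0.274,  0.042])), (0.56, array([ 0.694, -0.519,  0.044]))]
```

View pics/c4.png

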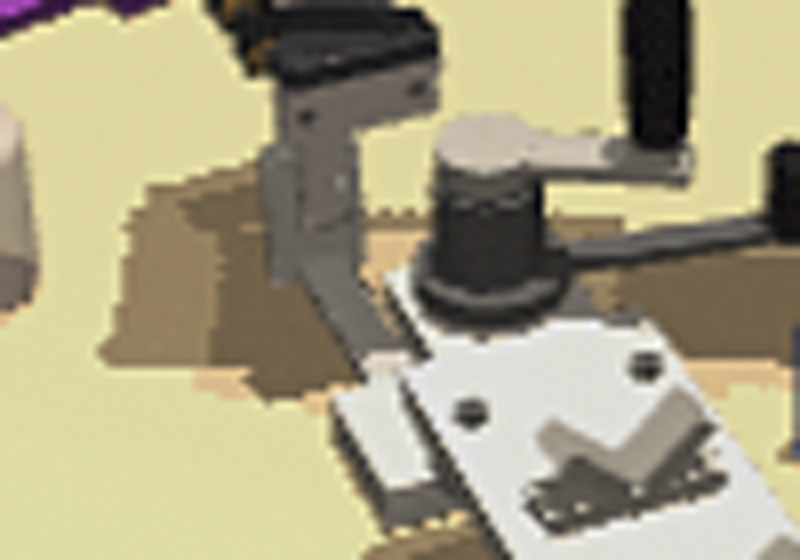

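Side crop: the tab is gripped at (315,220) and the plate at (390,430) is sliding under the wing next to the jack tube. Continuing.

```bash
python3 -m creep '[[-25,0,-1,0,0,0,255],[-55,0,-2,0,0,0,255],[-74,0,-2,0,0,0,255],[-74,0,-2,0,0,0,255]]'; python3 -c "
from h import *
s=robot.snapshot('side')
y=np.array([.091,.996]);x=np.array([y[1],-y[0]]);c=np.array([.6,-.046])
pts=[[*(c+a*x+b*y),.024] for a in(-.035,.035) for b in(-.035,.035)]
u,v=proj(s,[.59,-.1,.07]); crop(s,int(u),int(v),50,35,8,'c5.png',pts+[[.6,-.046,.053]])
go([.586,-.196,.03],np.pi/2-.091)
for n in('pad','pad_top','pad_tab','foot'): print([(round(d['p'],2),np.round(d['point'],3)) for d in robot.landmark_of(n,'side')])"
```

```text
time: 5.38
tool_pos: [0.5856, -0.1976, 0.0295]
ee_rot: [-1.571, -0.0, -1.661]
wrist_force: [-0.2, -0.1, -4.2]
width: 0.0138
t 5.42 shift [-2.7 -0.4  0. ] turn [ 0.  -0.   0.1] q6 1.24 F [-0.7 -0.6 -4.9] w 0.0138
[(0.93, array([ 0.548, -0.544, -0.003])), (0.89, array([ 0.322, -0.544,  0.001])), (0.84, array([ 0.348,  0.062, -0.004])), (0.63, array([ 0.6  , -0.044,  0.004])), (0.26, array([ 0.53 ,  0.446, -0.001]))]
[(0.8, array([ 0.599, -0.049,  0.028])), (0.8, array([0.349, 0.062, 0.027])), (0.6, array([ 0.553, -0.541,  0.027]))]
[(0.95, array([ 0.697, -0.519,  0.045])), (0.87, array([ 0.583, -0.202,  0.046])), (0.74, array([ 0.444, -0.056,  0.043])), (0.66, array([ 0.249, -0.414,  0.045]))]
[]
```

View pics/c5.png

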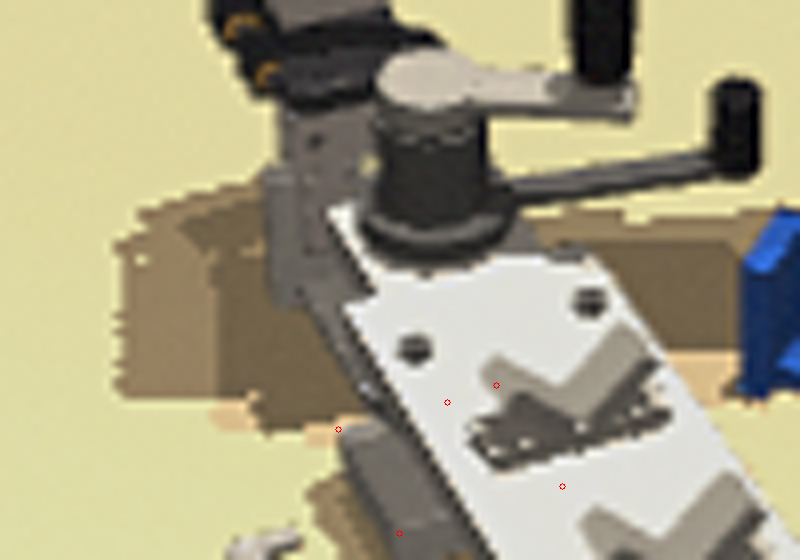

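```bash
python3 -m creep '[[-2,0,0,0,0,0,255],[-2,0,0,0,0,0,255],[-2,0,0,0,0,0,200],[-2,0,0,0,0,0,130],[-2,0,0,0,0,0,110]]'; python3 -m creep '[[0,0,0,0,0,0,110],[0,-10,0,0,0,0,100],[0,-40,0,0,0,0,80]]'; python3 -c "
from h import *
s=robot.snapshot('side')
y=np.array([.091,.996]);x=np.array([y[1],-y[0]]);c=np.array([.6,-.046])
pts=[[*(c+a*x+b*y),.024] for a in(-.035,.035) for b in(-.035,.035)]
u,v=proj(s,[.59,-.1,.07]); crop(s,int(u),int(v),50,35,8,'c6.png',pts)
go([.545,-.0095,.31],np.pi/2-.091)
for n in('pad','pad_top','pad_tab'): print([(round(d['p'],2),np.round(d['point'],3)) for d in robot.landmark_of(n,'side')])"
```

```text
time: 6.25
tool_pos: [0.5866, -0.1967, 0.0306]
ee_rot: [-1.569, -0.0, -1.663]
wrist_force: [-1.0, 0.4, -0.2]
width: 0.0367
time: 6.62
tool_pos: [0.5847, -0.1959, 0.0685]
ee_rot: [-1.575, 0.001, -1.663]
wrist_force: [0.7, 0.1, 1.1]
width: 0.0625
t 6.67 shift [-182.6 -235.6  -58.7] turn [-0.4 -0.1  0.1] q6 1.25 F [ 1.9 -0.8  2.9] w 0.0641
[(0.82, array([ 0.601, -0.046,  0.002])), (0.79, array([ 0.322, -0.544,  0.001])), (0.78, array([ 0.352,  0.062, -0.003])), (0.77, array([ 0.55 , -0.542, -0.002]))]
[(0.95, array([0.344, 0.062, 0.024])), (0.7, array([ 0.318, -0.543,  0.023])), (0.69, array([ 0.555, -0.542,  0.026])), (0.6, array([ 0.6  , -0.052,  0.026]))]
[(0.94, array([ 0.441, -0.055,  0.046])), (0.83, array([ 0.247, -0.409,  0.042])), (0.71, array([ 0.698, -0.516,  0.044])), (0.54, array([ 0.585, -0.2  ,  0.047])), (0.2, array([ 0.526,  0.449, -0.003]))]
```

View pics/c6.png

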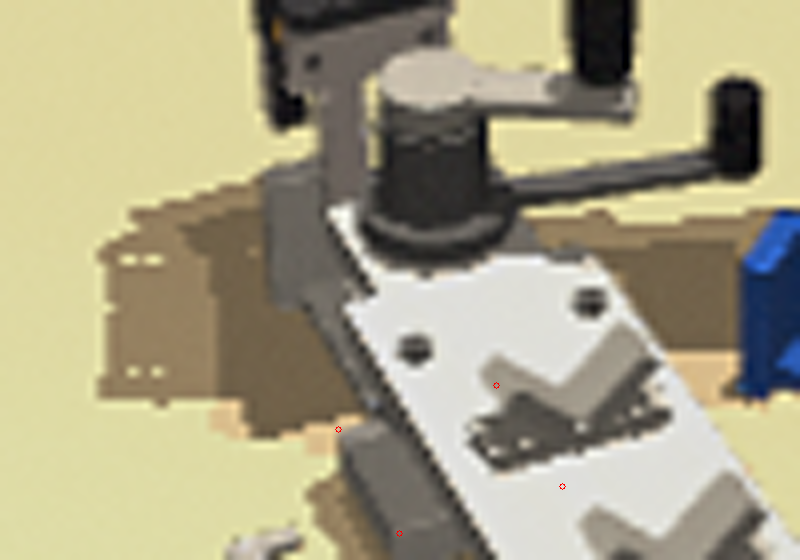

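Side crop: the pad has been released, the tab stands upright at (300,230), and the plate edge (340,430)–(400,540) matches the expected outline. Next, the crank.

```bash
python3 -m creep '[[0,-60,-10,0,0,0,70],[0,-120,-20,0,0,0,70],[-10,-180,-35,0,0,0,70],[-50,-230,-58,0,0,0,70],[-100,-234,-58,0,0,0,70]]'; python3 -m creep '[[-40,0,0,0,0,0,70],[-80,0,0,0,0,0,70],[-80,0,0,0,0,0,70],[-80,0,0,0,0,0,70]]'; python3 -c "
from h import *
go([.545,-.0095,.235],np.pi/2-.091)
s=robot.snapshot('side')
u,v=proj(s,[.545,-.01,.25]); crop(s,int(u),int(v),50,35,8,'c7.png',[[.545,-.0095,.287]])
for n in('crank_grip',):
 for c in('side',): print([(round(d['p'],2),np.round(d['point'],4)) for d in robot.landmark_of(n,c)], [(round(d['p'],2),np.round(d['point'],4)) for d in robot.spot_in(n,c)])"
```

```text
time: 7.45
tool_pos: [0.5377, -0.0919, 0.3077]
ee_rot: [-1.564, -0.002, -1.666]
wrist_force: [0.2, 0.1, -0.2]
width: 0.0684
time: 7.95
tool_pos: [0.5446, -0.0125, 0.3026]
ee_rot: [-1.573, -0.001, -1.663]
wrist_force: [0.1, -0.1, 0.2]
width: 0.0682
t 7.95 shift [-3.  67.6  0.3] turn [ 0.1 -0.1  0. ] q6 1.54 F [ 0.1 -0.1  0.2] w 0.0682
[(0.5, array([ 0.5504, -0.0072,  0.2519]))] [(0.75, array([0.5554, 0.0015, 0.2527]))]
```

View pics/c7.png

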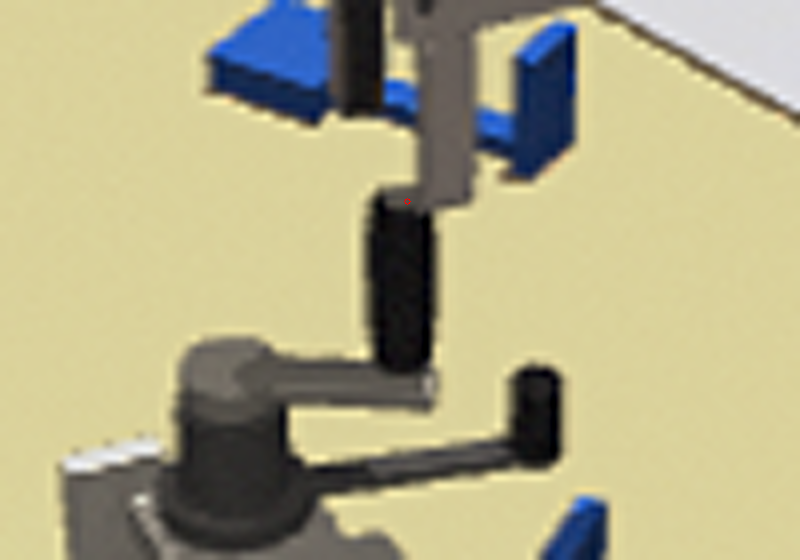

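Side crop: the handle top at (405,200) sits midway between the open fingers. Descending to grip it.

```bash
python3 -m creep '[[-3,30,1,0,0,0,70],[-3,62,1,0,0,0,70],[-3,62,1,0,0,0,180],[-3,62,1,0,0,0,220],[-3,62,1,0,0,0,220]]'; python3 -m creep '[[0,0,0,0,0,0,220],[0,0,0,0,0,0,220],[0,0,0,0,0,0,220]]'; python3 -c "
from h import *
o=robot.get_obs(); R=Ro.from_euler('xyz',o['ee_rot']).as_matrix(); p=o['tool_pos']; print(p,o['wrist_force'],o['width'])
c=np.array([.6,-.046]); d=p[:2]-c; print(np.linalg.norm(d), 'crank',np.pi-.091-np.arctan2(d[1],d[0]))"
```

```text
time: 8.72
tool_pos: [0.5469, -0.0095, 0.2438]
ee_rot: [-1.567, -0.0, -1.663]
wrist_force: [0.2, 0.4, -0.5]
width: 0.0415
time: 9.1
tool_pos: [0.5465, -0.0098, 0.2429]
ee_rot: [-1.569, -0.001, -1.663]
wrist_force: [-0.5, -2.6, 3.5]
width: 0.0262
[ 0.5464733  -0.00975706  0.24291387] [-0.49786746 -2.55704091  3.52414604] 0.026213744029292232
0.06464253670881966 crank 0.5041910878589686
```

```bash
python3 -c "
import numpy as np
for k in range(4):
    t0=.504+k*np.pi/2
    print(k,[[round(-65*(np.sin(t)-np.sin(t0))),0,round(-65*(np.cos(t)-np.cos(t0)))] for t in t0+np.radians(18)*np.arange(1,6)])
"
```

```text
0 [[-16, 0, 12], [-27, 0, 29], [-33, 0, 49], [-32, 0, 69], [-26, 0, 88]]
1 [[12, 0, 16], [29, 0, 27], [49, 0, 33], [69, 0, 32], [88, 0, 26]]
2 [[16, 0, -12], [27, 0, -29], [33, 0, -49], [32, 0, -69], [26, 0, -88]]
3 [[-12, 0, -16], [-29, 0, -27], [-49, 0, -33], [-69, 0, -32], [-88, 0, -26]]
```

```bash
python3 -m creep '[[-16,0,12,0,0,0,220],[-27,0,29,0,0,0,220],[-33,0,49,0,0,0,220],[-32,0,69,0,0,0,220],[-26,0,88,0,0,0,220]]'
cat >> h.py <<'E'
def ck():
    o=robot.get_obs(); p=o['tool_pos']; c=np.array([.6,-.046]); d=p[:2]-c
    print('r',np.linalg.norm(d).round(4),'crank mod',((np.pi-.091-np.arctan2(d[1],d[0]))%(2*np.pi)).round(3),'F',o['wrist_force'].round(1),'w',round(o['width'],4))
E
python3 -c "
from h import *
ck()"
```

```text
time: 9.72
tool_pos: [0.6349, 0.0083, 0.2429]
ee_rot: [-1.574, -0.002, -1.663]
wrist_force: [-7.7, -5.1, 6.5]
width: 0.0263
r 0.0645 crank mod 2.052 F [-7.7 -5.1  6.5] w 0.0263
```

Moves well with low force. Continuing.

```bash
python3 -m creep '[[12,0,16,0,0,0,220],[29,0,27,0,0,0,220],[49,0,33,0,0,0,220],[69,0,32,0,0,0,220],[88,0,26,0,0,0,220]]'; python3 -c "
from h import *
ck()"; python3 -m creep '[[16,0,-12,0,0,0,220],[27,0,-29,0,0,0,220],[33,0,-49,0,0,0,220],[32,0,-69,0,0,0,220],[26,0,-88,0,0,0,220]]'; python3 -c "
from h import *
ck()"; python3 -m creep '[[-12,0,-16,0,0,0,220],[-29,0,-27,0,0,0,220],[-49,0,-33,0,0,0,220],[-69,0,-32,0,0,0,220],[-88,0,-26,0,0,0,220]]'; python3 -c "
from h import *
ck()"
```

```text
time: 10.35
tool_pos: [0.6557, -0.0803, 0.2429]
ee_rot: [-1.566, 0.002, -1.661]
wrist_force: [2.3, 4.0, 5.6]
width: 0.0262
r 0.0654 crank mod 3.603 F [2.3 4.  5.6] w 0.0262
time: 10.98
tool_pos: [0.5644, -0.1013, 0.2429]
ee_rot: [-1.566, -0.003, -1.665]
wrist_force: [3.9, -0.0, 3.7]
width: 0.0264
r 0.0657 crank mod 5.194 F [ 3.9 -0.   3.7] w 0.0264
time: 11.6
tool_pos: [0.5463, -0.0097, 0.2429]
ee_rot: [-1.569, -0.003, -1.664]
wrist_force: [4.4, -7.2, 4.7]
width: 0.0266
r 0.0648 crank mod 0.503 F [ 4.4 -7.2  4.7] w 0.0266
```

```bash
python3 -m creep '[[-16,0,12,0,0,0,220],[-27,0,29,0,0,0,220],[-33,0,49,0,0,0,220],[-32,0,69,0,0,0,220],[-26,0,88,0,0,0,220]]'; python3 -c "
from h import *
ck()"; python3 -m creep '[[12,0,16,0,0,0,220],[29,0,27,0,0,0,220],[49,0,33,0,0,0,220],[69,0,32,0,0,0,220],[88,0,26,0,0,0,220]]'; python3 -c "
from h import *
ck()
s=robot.snapshot('side'); u,v=proj(s,[.6,-.046,.1]); crop(s,int(u),int(v),50,35,8,'c8.png')"
```

```text
time: 12.22
tool_pos: [0.6347, 0.0084, 0.2429]
ee_rot: [-1.575, -0.002, -1.663]
wrist_force: [-8.7, -6.5, 10.1]
width: 0.0264
r 0.0645 crank mod 2.047 F [-8.7 -6.5 10.1] w 0.0264
time: 12.85
tool_pos: [0.6564, -0.079, 0.2429]
ee_rot: [-1.565, 0.004, -1.66]
wrist_force: [3.7, 4.5, 5.9]
width: 0.0262
r 0.0654 crank mod 3.579 F [3.7 4.5 5.9] w 0.0262
```

View pics/c8.png

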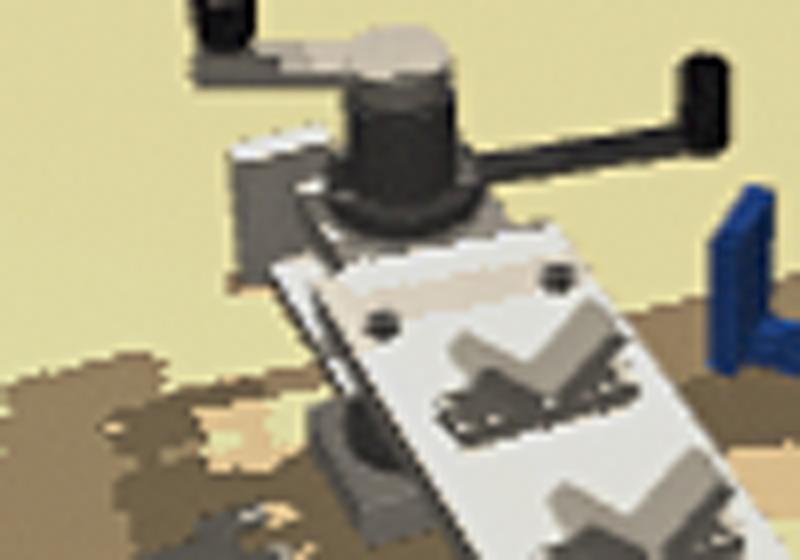

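Side crop: the foot (375,445) is down on the plate (360,480). I'll go on to about half a turn past touch.

```bash
python3 -m creep '[[16,0,-12,0,0,0,220],[27,0,-29,0,0,0,220],[33,0,-49,0,0,0,220],[32,0,-69,0,0,0,220],[26,0,-88,0,0,0,220]]'; python3 -c "
from h import *
ck()"; python3 -m creep '[[-12,0,-16,0,0,0,220],[-22,0,-22,0,0,0,220],[-22,0,-22,0,0,0,220]]'; python3 -c "
from h import *
ck()"
```

```text
time: 13.52
tool_pos: [0.5653, -0.1018, 0.2429]
ee_rot: [-1.565, -0.005, -1.666]
wrist_force: [5.6, -5.3, 5.2]
width: 0.0264
r 0.0657 crank mod 5.177 F [ 5.6 -5.3  5.2] w 0.0264
time: 13.9
tool_pos: [0.5422, -0.0764, 0.2429]
ee_rot: [-1.573, -0.004, -1.664]
wrist_force: [-4.9, -5.1, 8.1]
width: 0.0263
r 0.0653 crank mod 5.708 F [-4.9 -5.1  8.1] w 0.0263
```

```bash
python3 -m creep '[[0,0,0,0,0,0,150],[0,0,0,0,0,0,120],[0,0,0,0,0,0,120],[0,-30,0,0,0,0,120],[0,-80,0,0,0,0,120]]'
cat >> h.py <<'E'
def go2(p,xdir,tilt=0,flip=True):
    """tool x at world angle xdir, then turned by tilt deg about tool x; p TCP"""
    o=robot.get_obs(); pos=o["tool_pos"]; R=Ro.from_euler("xyz",o["ee_rot"]).as_matrix()
    d=R.T@(np.array(p)-pos)*1e3; a=xdir
    W=np.column_stack([[np.cos(a),np.sin(a),0],[0,0,-1],[-np.sin(a),np.cos(a),0]])@Ro.from_euler("x",tilt,degrees=True).as_matrix()
    rv=np.degrees(Ro.from_matrix(R.T@W).as_rotvec())
    print("t",round(o["time"],2),"pos",pos.round(4),"shift",d.round(1),"turn",rv.round(1),"q",o["joint_positions"].round(2),"F",o["wrist_force"].round(1),"w",round(o["width"],4))
E
python3 -c "
from h import *
for c in('side','top'):
  s=robot.snapshot(c)
  for n in('lever_knob','pad_top','crank_grip'): print([(round(d['p'],2),np.round(d['point'],4)) for d in robot.landmark_of(n,c)])
  if c=='side': u,v=proj(s,[.56,-.03,.1]); crop(s,int(u),int(v),50,35,8,'c9.png')
go2([.479,-.018,.24],-1.26,20)
"
```

```text
time: 14.52
tool_pos: [0.5432, -0.0745, 0.3195]
ee_rot: [-1.577, 0.001, -1.662]
wrist_force: [1.4, -0.4, 0.5]
width: 0.0494
[(0.56, array([ 0.4851, -0.0159,  0.1674]))]
[(0.93, array([ 0.5991, -0.0478,  0.0266])), (0.81, array([0.3474, 0.0621, 0.026 ])), (0.71, array([ 0.3201, -0.543 ,  0.0225])), (0.56, array([ 0.5578, -0.5428,  0.0267])), (0.52, array([ 0.7554, -0.0465, -0.0019]))]
[(0.67, array([ 0.5443, -0.0726,  0.2556]))]
[(0.54, array([ 0.4805, -0.0165,  0.1749]))]
[(0.69, array([ 0.3238, -0.5411,  0.024 ])), (0.69, array([0.3481, 0.061 , 0.0234])), (0.62, array([ 0.5515, -0.5453,  0.0244]))]
[]
t 14.93 pos [ 0.5435 -0.0749  0.3195] shift [-50.7  79.8 -69.1] turn [ 19.9 -22.9   3.9] q [-0.24  0.09  1.14  0.    1.91  1.42] F [0.5 1.2 0.9] w 0.0496
```

View pics/c9.png

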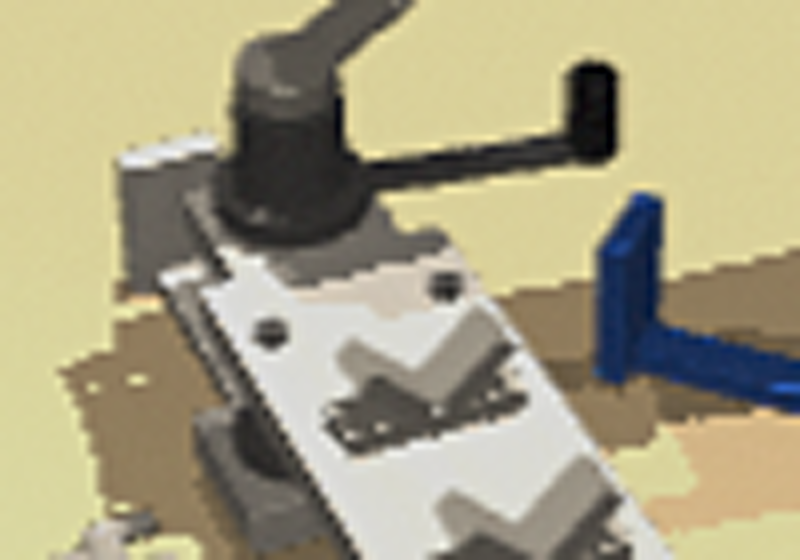

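```bash
python3 -m creep '[[-20,0,-30,7,-8,1,115],[-40,0,-60,14,-15,2.5,115],[-50,5,-70,20,-23,4,115],[-50,40,-70,20,-23,4,115],[-50,80,-68,20,-23,4,115]]'; python3 -m creep '[[0,0,0,0,0,0,115],[0,0,0,0,0,0,115]]';  python3 -c "
from h import *
go2([.482,-.017,.156],-1.26,20)
s=robot.snapshot('side');u,v=proj(s,[.48,-.02,.18]); crop(s,int(u),int(v),50,35,8,'c10.png')
"
```

```text
time: 15.55
tool_pos: [0.4802, -0.0191, 0.2406]
ee_rot: [-1.216, -0.003, -1.258]
wrist_force: [0.7, -0.1, -0.0]
width: 0.0515
time: 15.8
tool_pos: [0.4814, -0.0191, 0.2428]
ee_rot: [-1.216, -0.002, -1.257]
wrist_force: [-0.1, 0.5, 0.8]
width: 0.0515
t 15.8 pos [ 0.4814 -0.0191  0.2428] shift [ -2.   81.8 -29. ] turn [-0.3  0.2  0.1] q [-0.31 -0.33  1.71  0.2   1.47  0.96] F [-0.1  0.5  0.8] w 0.0515
```

View pics/c10.png

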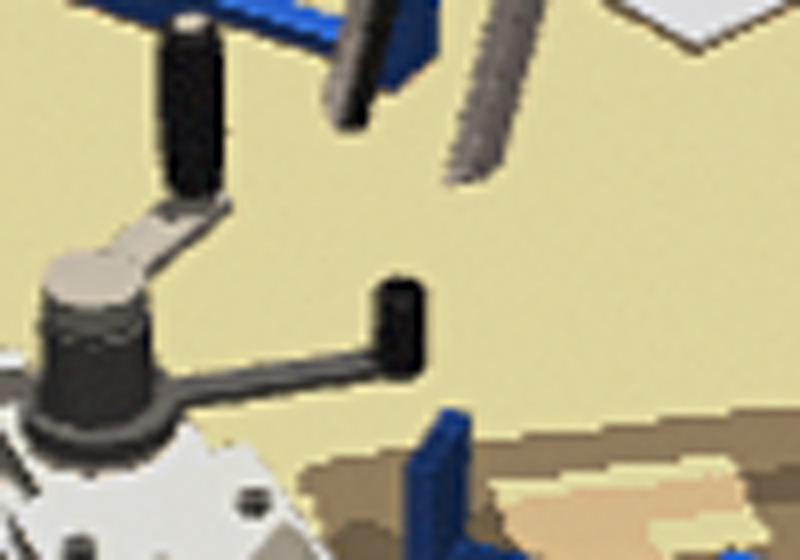

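```bash
python3 -m creep '[[-1,28,-10,0,0,0,115],[-2,55,-20,0,0,0,115],[-2,82,-29,0,0,0,115],[-2,82,-29,0,0,0,115]]'; python3 -c "
from h import *
go2([.482,-.017,.156],-1.26,20)
s=robot.snapshot('side');u,v=proj(s,[.48,-.02,.18]); crop(s,int(u),int(v),50,35,8,'c11.png')
c=np.array([.6,-.046]);u=np.array([np.cos(-1.26),np.sin(-1.26)]);w=np.array([-u[1],u[0]])
P0=robot.get_obs()['tool_pos'][:2]
for f in (2.904,3.05,3.2,3.35,3.5,3.65,3.8,3.9,3.95):
  k=c+.12*np.array([np.cos(f),np.sin(f)])+.0147*u-P0; h=k@w*1e3
  print(f,round(f-2.80,2),[round(k@u*1e3),round(.342*h),round(.94*h)])
"
```

```text
time: 16.35
tool_pos: [0.4811, -0.0168, 0.1541]
ee_rot: [-1.219, -0.001, -1.257]
wrist_force: [0.5, -0.2, 0.1]
width: 0.0514
t 16.35 pos [ 0.4811 -0.0168  0.1541] shift [ 0.5 -1.5  1.4] turn [-0.2  0.2 -0. ] q [-0.3  -0.3   1.87  0.21  1.29  0.93] F [ 0.5 -0.2  0.1] w 0.0514
2.904 0.1 [16, 0, 1]
3.05 0.25 [31, -2, -7]
3.2 0.4 [48, -4, -12]
3.35 0.55 [66, -5, -15]
3.5 0.7 [84, -6, -15]
3.65 0.85 [102, -5, -13]
3.8 1.0 [119, -3, -9]
3.9 1.1 [130, -2, -5]
3.95 1.15 [136, -1, -2]
```

View pics/c11.png

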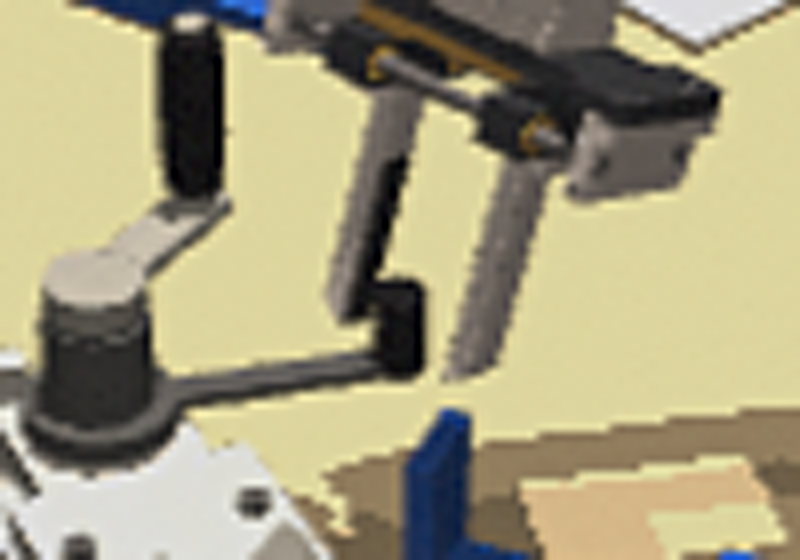

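Side crop: the fingers straddle the knob (400,325), and the gripper body is well clear of the crank handle (190,110). Pushing it over.

```bash
python3 -m creep '[[16,0,0,0,0,0,115],[31,-2,-6,0,0,0,115],[48,-4,-12,0,0,0,115],[66,-5,-15,0,0,0,115],[84,-6,-15,0,0,0,115]]'; python3 -m creep '[[18,1,2,0,0,0,115],[35,3,6,0,0,0,115],[46,4,10,0,0,0,115],[52,5,13,0,0,0,115],[52,5,13,0,0,0,115]]';  python3 -c "
from h import *
s=robot.snapshot('side');u,v=proj(s,[.52,-.12,.15]); crop(s,int(u),int(v),50,35,8,'c12.png')
c=np.array([.6,-.046])
for d in robot.landmark_of('lever_knob','side'): q=d['point'][:2]-c; print(d['p'],d['point'],np.arctan2(q[1],q[0])%(2*np.pi)-2.8, np.linalg.norm(q))
go2([.482,-.017,.156],-1.26,20)
"
```

```text
time: 17.02
tool_pos: [0.4927, -0.1036, 0.157]
ee_rot: [-1.216, -0.003, -1.258]
wrist_force: [-1.6, 0.4, 0.4]
width: 0.0515
time: 17.65
tool_pos: [0.5217, -0.1473, 0.1551]
ee_rot: [-1.217, -0.002, -1.258]
wrist_force: [0.9, -0.1, -0.7]
width: 0.0513
0.72 [0.515, -0.1345, 0.1659] 1.1471609918874028 0.12270798670013291
t 17.75 pos [ 0.5214 -0.1469  0.1553] shift [-135.7   -0.     2.8] turn [-0.3  0.2  0.1] q [-0.55 -0.12  1.72  0.27  1.32  0.67] F [0.3 0.3 0.2] w 0.0518
```

View pics/c12.png

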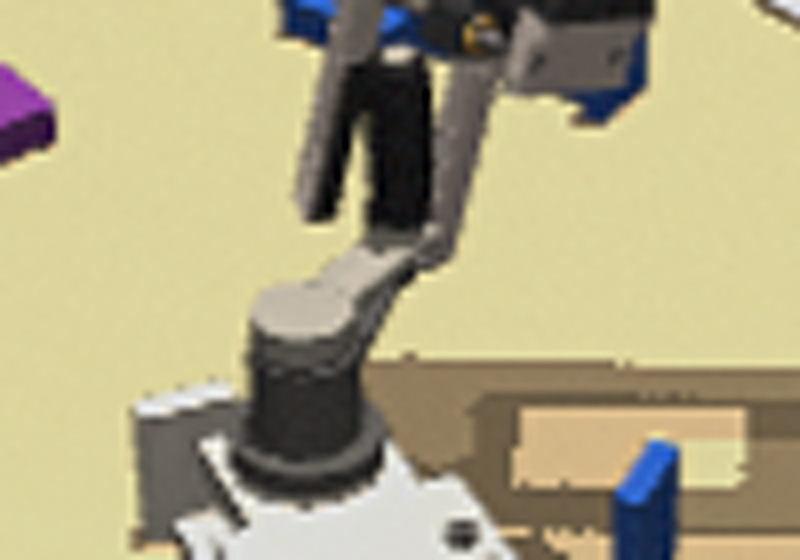

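```bash
python3 -m creep '[[3,1,2,0,0,0,115],[5,1,3,0,0,0,115],[5,1,3,0,0,0,115]]';  python3 -c "
from h import *
go2([.482,-.017,.156],-1.26,20)
"
```

```text
time: 18.12
tool_pos: [0.5258, -0.1506, 0.1552]
ee_rot: [-1.217, -0.001, -1.257]
wrist_force: [-0.4, 1.9, -1.0]
width: 0.0516
t 18.12 pos [ 0.5258 -0.1506  0.1552] shift [-1.406e+02 -1.100e+00 -1.000e-01] turn [-0.3  0.2  0. ] q [-0.55 -0.11  1.71  0.28  1.32  0.66] F [-0.4  1.9 -1. ] w 0.0516
```

```bash
python3 -m creep '[[-9,-1,-3,0,0,0,100],[-9,-40,-3,0,0,0,60],[-9,-90,-3,0,0,0,30],[-9,-140,-3,0,0,0,0],[-9,-180,-3,0,0,0,0]]';  python3 -c "
from h import *
c=np.array([.6,-.046])
for cam in('side','top'):
 s=robot.snapshot(cam)
 for d in robot.landmark_of('lever_knob',cam): q=d['point'][:2]-c; print(d['p'],d['point'],np.arctan2(q[1],q[0])%(2*np.pi)-2.8, np.linalg.norm(q))
 for n in ('shaft','cradle','rest'): print(n,[(round(d['p'],2),np.round(d['point'],4)) for d in robot.landmark_of(n,cam)])
 if cam=='side': u,v=proj(s,[.55,-.1,.15]); crop(s,int(u),int(v),50,35,8,'c13.png')
 else:
  crop(s,178,225,40,30,10,'c14.png',[[.45,.243,.048]])
print(robot.get_obs()['time'])
"
```

```text
time: 18.75
tool_pos: [0.4603, -0.162, 0.3259]
ee_rot: [-1.216, -0.005, -1.258]
wrist_force: [0.5, 0.3, 1.1]
width: 0.0926
0.57 [0.516, -0.1344, 0.1686] 1.1525073194452702 0.12194490559264866
shaft [(0.81, array([0.4459, 0.2432, 0.0513]))]
cradle [(0.95, array([0.4528, 0.2462, 0.0005]))]
rest [(0.66, array([0.6159, 0.1355, 0.1797]))]
0.54 [0.5176, -0.1363, 0.1724] 1.1727030150570448 0.12224504079920791
shaft [(0.57, array([0.4476, 0.2422, 0.0487]))]
cradle [(0.48, array([0.4482, 0.2472, 0.0051])), (0.17, array([0.5301, 0.4502, 0.0021]))]
rest [(0.75, array([0.6162, 0.1358, 0.1821])), (0.44, array([ 5.98e-01, -4.64e-02,  5.00e-04]))]
19.25
```

View pics/c13.png

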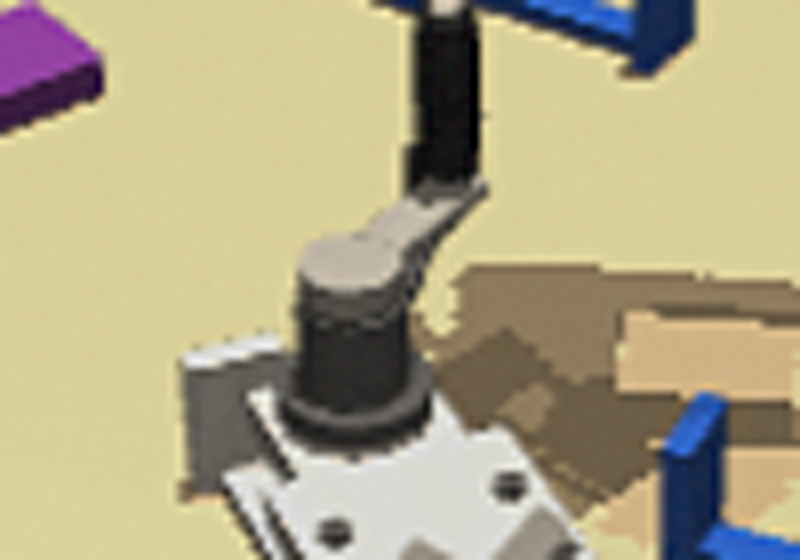

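View pics/c14.png

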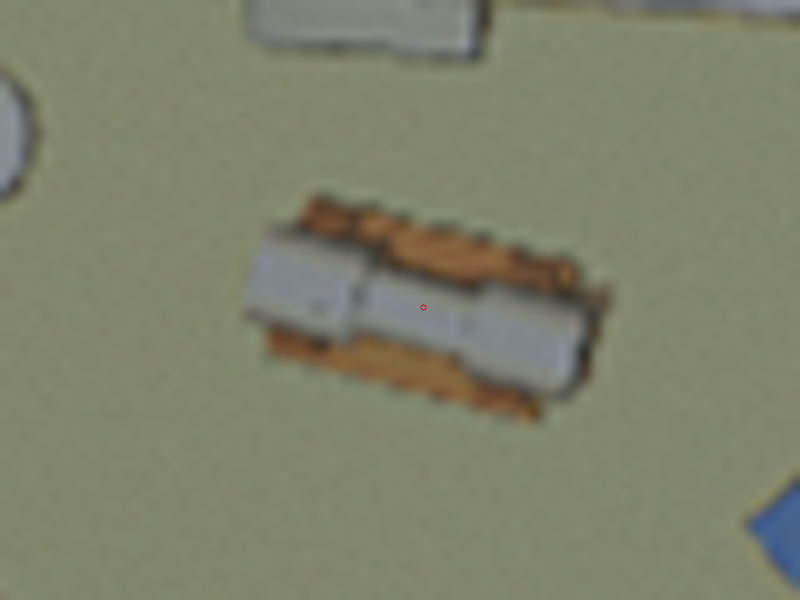

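```bash
python3 -c "
from h import *
s=robot.snapshot('top')
f=lambda u,v:ray(s,(138+u/10-.5,195+v/10-.5),.048)
a,b=f(258,277),f(584,345); print(a,b,np.linalg.norm(a-b),np.degrees(np.arctan2(*(a-b)[1::-1])))
# fit via segmentation of edges (shaft end circles)
a,b=f(352,300),f(468,330);print(a,b,(a+b)/2,np.linalg.norm(a-b))
go2([.449,.243,.13],-1.26,0)
"
```

```text
[0.46430434 0.31207604 0.048     ] [0.43324006 0.17582001 0.048     ] 0.13975226414311762 77.15695498178799
[0.4539215  0.27275352 0.048     ] [0.44044845 0.22428566 0.048     ] [0.44718497 0.24851959 0.048     ] 0.05030563294664376
t 19.3 pos [ 0.4609 -0.1617  0.3217] shift [-388.6  219.2   40.5] turn [-20.2   0.2  -0. ] q [-0.66 -0.25  1.5   0.29  1.69  0.66] F [ 0.3 -0.4 -0.1] w 0.0942
```

```bash
python3 -m creep '[[-60,-10,8,-7,0,0,0],[-120,-10,16,-14,0,0,0],[-180,-10,24,-20,0,0,0],[-240,0,32,-20,0,0,0],[-300,20,40,-20,0,0,0]]'; python3 -c "
from h import *
s=robot.snapshot('side')
u,v=proj(s,[.448,.244,.05]);crop(s,int(u),int(v),33,25,12,'c15.png',[[.448,.244,.048]])
go2([.449,.243,.13],-.224,0)
"
```

```text
time: 19.92
tool_pos: [0.4109, 0.1382, 0.318]
ee_rot: [-1.565, -0.002, -1.257]
wrist_force: [1.2, 0.4, -0.2]
width: 0.0941
t 19.98 pos [0.4083 0.145  0.315 ] shift [-79.  185.5  69.6] turn [ -0.2 -58.6  -0.2] q [ 0.21 -0.17  1.4   0.01  1.91  1.45] F [-2.   1.2 -2.1] w 0.0938
```

View pics/c15.png

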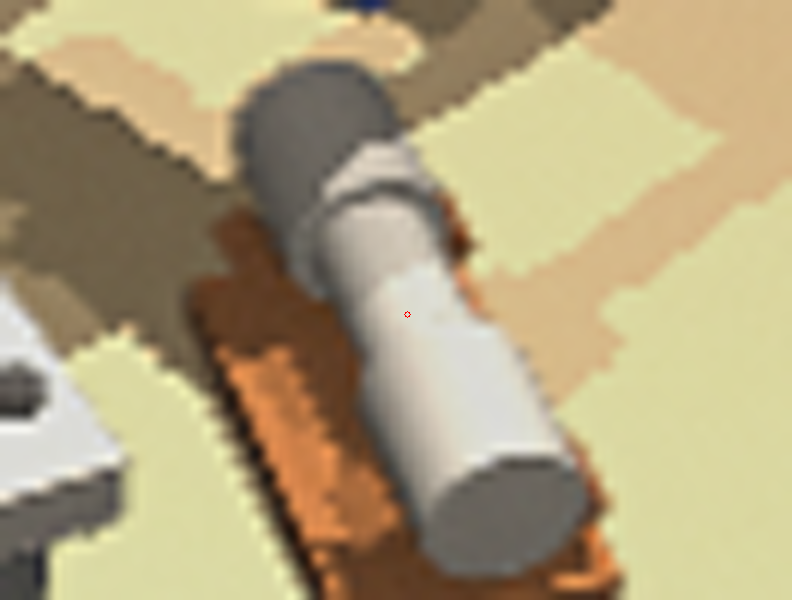

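```bash
python3 -c "
import cv2,numpy as np
a=cv2.imread('pics/top0.png')[212:240,160:200]; b=cv2.imread('pics/side0.png')[240:296,318:364]
a=cv2.resize(a,(400*1,280),interpolation=cv2.INTER_LANCZOS4); b=cv2.resize(b,None,fx=10,fy=10,interpolation=cv2.INTER_LANCZOS4)
a=np.vstack([a,np.zeros((280,400,3),np.uint8)])
im=np.hstack([a,b[:560,:400]]);cv2.imwrite('pics/c16.png',cv2.convertScaleAbs(im,alpha=1.3))
"
```

```text
(no output)
```

View pics/c16.png

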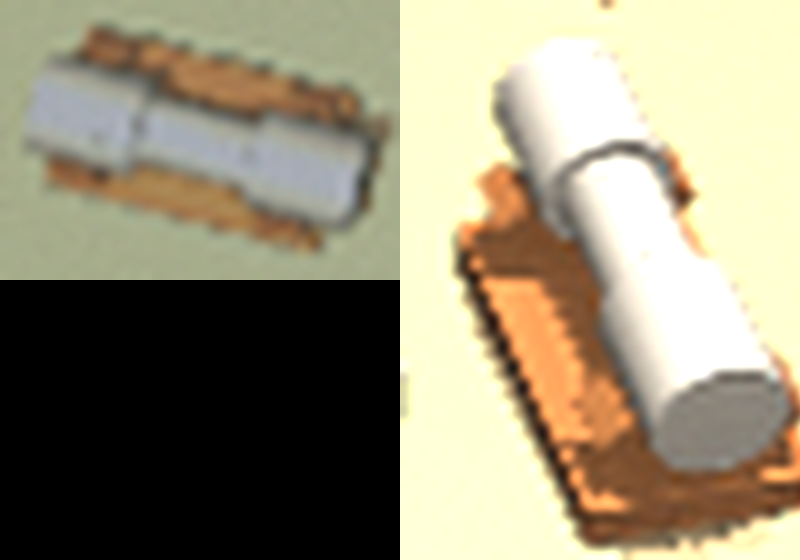

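Enlarged view: the cradle has two end V-blocks, at (500,190) and (600,490), with a low base between them. The waist is therefore free for the fingers.

```bash
python3 -m creep '[[-20,20,15,0,-10,0,0],[-40,60,30,0,-20,0,0],[-60,100,50,0,-30,0,0],[-79,140,70,0,-40,0,0],[-79,180,70,0,-50,0,0]]'; python3 -m creep '[[0,0,0,0,-9,0,0],[0,0,0,0,-9,0,0]]'; python3 -c "
from h import *
go2([.449,.244,.037],-.224,0)
s=robot.snapshot('side')
u,v=proj(s,[.448,.244,.08]);crop(s,int(u),int(v),40,30,10,'c17.png',[[.448,.244,.048]])
"
```

```text
time: 20.6
tool_pos: [0.4541, 0.2337, 0.1359]
ee_rot: [-1.57, -0.004, -0.377]
wrist_force: [-0.7, 0.0, -0.2]
width: 0.094
time: 20.85
tool_pos: [0.4536, 0.2323, 0.1371]
ee_rot: [-1.571, -0.003, -0.229]
wrist_force: [-0.0, 0.2, 0.0]
width: 0.0941
t 20.85 pos [0.4536 0.2323 0.1371] shift [ -7.5 100.   10.4] turn [ 0.  -0.3  0.2] q [ 0.36  0.02  1.58 -0.    1.54  0.59] F [-0.   0.2  0. ] w 0.0941
```

View pics/c17.png

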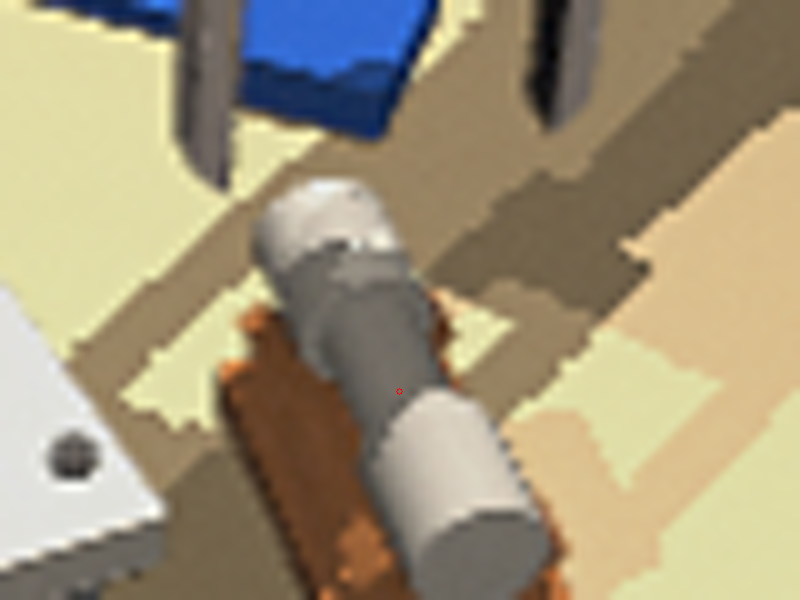

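```bash
python3 -m creep '[[-7,30,10,0,0,0,0],[-7,60,10,0,0,0,0],[-7,85,10,0,0,0,0],[-7,100,10,0,0,0,0],[-7,100,10,0,0,0,0]]'; python3 -c "
from h import *
go2([.449,.244,.037],-.224,0)
s=robot.snapshot('side')
u,v=proj(s,[.448,.244,.08]);crop(s,int(u),int(v),40,30,10,'c18.png',[])
"
```

```text
time: 21.52
tool_pos: [0.4495, 0.2435, 0.0376]
ee_rot: [-1.571, -0.004, -0.229]
wrist_force: [-1.2, 0.4, 0.3]
width: 0.094
t 21.52 pos [0.4495 0.2435 0.0376] shift [-0.6  0.6  0.4] turn [ 0.  -0.3  0.2] q [ 0.39  0.1   1.7  -0.    1.34  0.62] F [-1.2  0.4  0.3] w 0.094
```

View pics/c18.png

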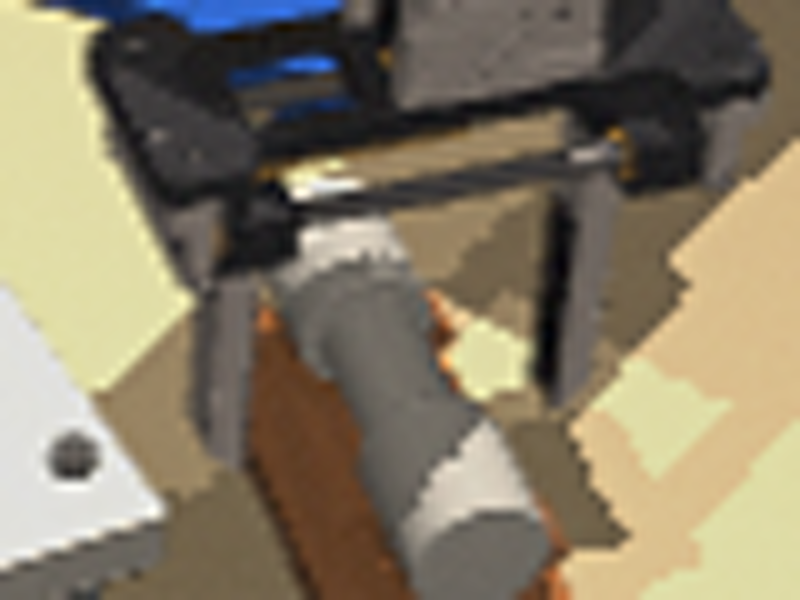

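```bash
python3 -m creep '[[0,0,0,0,0,0,120],[0,0,0,0,0,0,150],[0,0,0,0,0,0,150],[0,0,0,0,0,0,150],[0,0,0,0,0,0,150]]'; python3 -m creep '[[0,0,0,0,0,0,230],[0,0,0,0,0,0,230],[0,0,0,0,0,0,230],[0,0,0,0,0,0,230]]'; python3 -c "
from h import *
go2([.6165,.134,.26],-.091,0)
s=robot.snapshot('side')
u,v=proj(s,[.448,.244,.08]);crop(s,int(u),int(v),40,30,10,'c19.png',[])
"
```

```text
time: 22.2
tool_pos: [0.4499, 0.2437, 0.0382]
ee_rot: [-1.57, -0.005, -0.228]
wrist_force: [-0.5, -0.7, -0.4]
width: 0.0475
time: 22.7
tool_pos: [0.4478, 0.2442, 0.0379]
ee_rot: [-1.571, 0.0, -0.228]
wrist_force: [-5.4, 0.4, 2.0]
width: 0.0293
t 22.7 pos [0.4478 0.2442 0.0379] shift [ 189.3 -222.1  -69.1] turn [-0.  -7.9 -0. ] q [0.39 0.1  1.7  0.   1.34 0.62] F [-5.4  0.4  2. ] w 0.0293
```

View pics/c19.png

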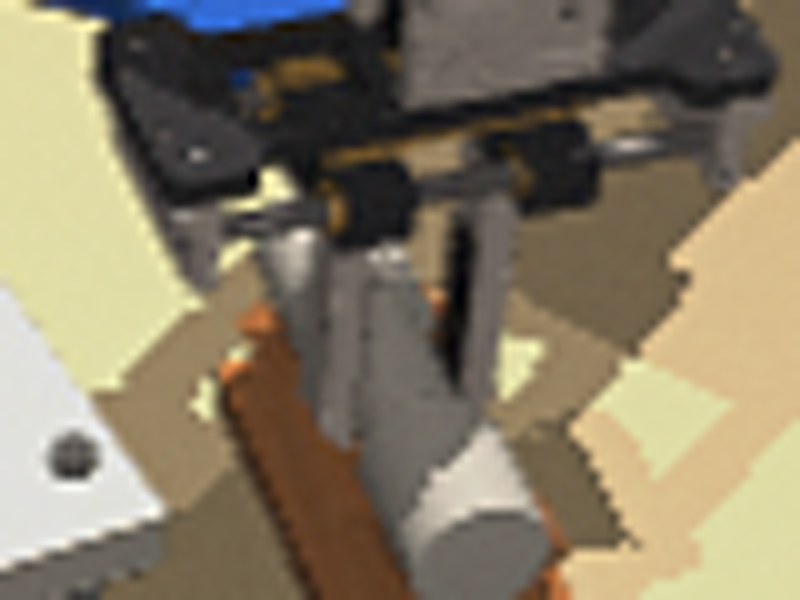

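```bash
python3 -m creep '[[0,-20,0,0,0,0,230],[0,-60,0,0,0,0,230],[0,-110,0,0,0,0,230],[0,-160,0,0,0,0,230],[0,-215,0,0,0,0,230]]'; python3 -m creep '[[30,-10,-10,0,-2,0,230],[75,-10,-25,0,-5,0,230],[120,-10,-42,0,-8,0,230],[160,-10,-60,0,-8,0,230],[160,-10,-60,0,-8,0,230]]'; python3 -c "
from h import *
go2([.6165,.134,.25],-.091,0)
y=np.array([np.sin(.091),np.cos(.091)])
for c in('side','top'):
  s=robot.snapshot(c)
  print([(round(d['p'],2),np.round(d['point'],4)) for d in robot.landmark_of('shaft',c)])
  o=robot.get_obs()['tool_pos']
  pts=[[*(o[:2]+a*y),o[2]+.01] for a in(-.07,0,.07)]
  u,v=proj(s,[.6,.134,.23]);crop(s,int(u),int(v),50,37,8,'c20%s.png'%c,pts)
"
```

```text
time: 23.38
tool_pos: [0.4481, 0.2434, 0.2529]
ee_rot: [-1.572, -0.002, -0.228]
wrist_force: [0.9, 1.2, -3.8]
width: 0.0293
time: 24.0
tool_pos: [0.5926, 0.1467, 0.2606]
ee_rot: [-1.573, -0.001, -0.092]
wrist_force: [-0.4, 0.4, -3.9]
width: 0.0294
t 24.0 pos [0.5926 0.1467 0.2606] shift [ 24.9  10.7 -10.4] turn [ 0.1 -0.1  0. ] q [ 0.15  0.22  1.11 -0.    1.81  0.24] F [-0.4  0.4 -3.9] w 0.0294
[(0.64, array([0.5934, 0.1481, 0.2719]))]
[(0.74, array([0.6166, 0.1331, 0.1837])), (0.57, array([0.5886, 0.1454, 0.2733])), (0.38, array([ 6.024e-01, -4.810e-02,  3.000e-04]))]
```

View pics/c20side.png

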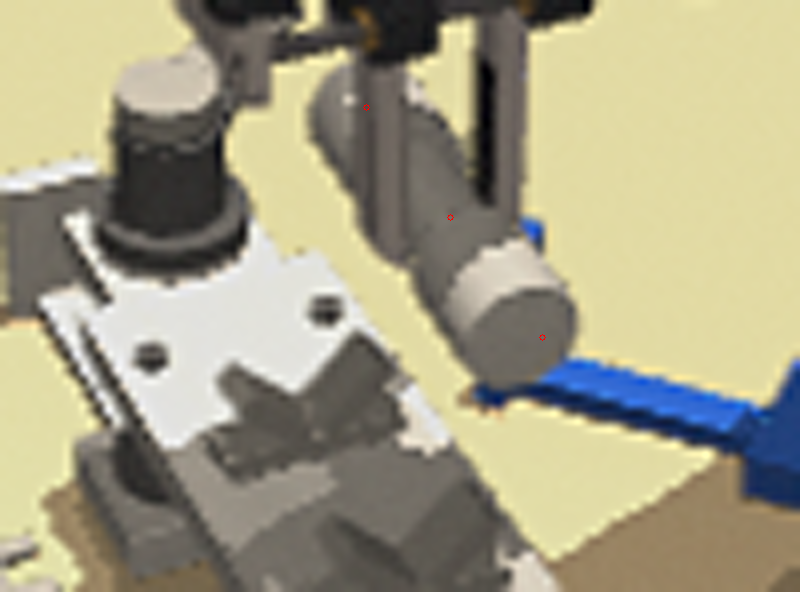

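View pics/c20top.png

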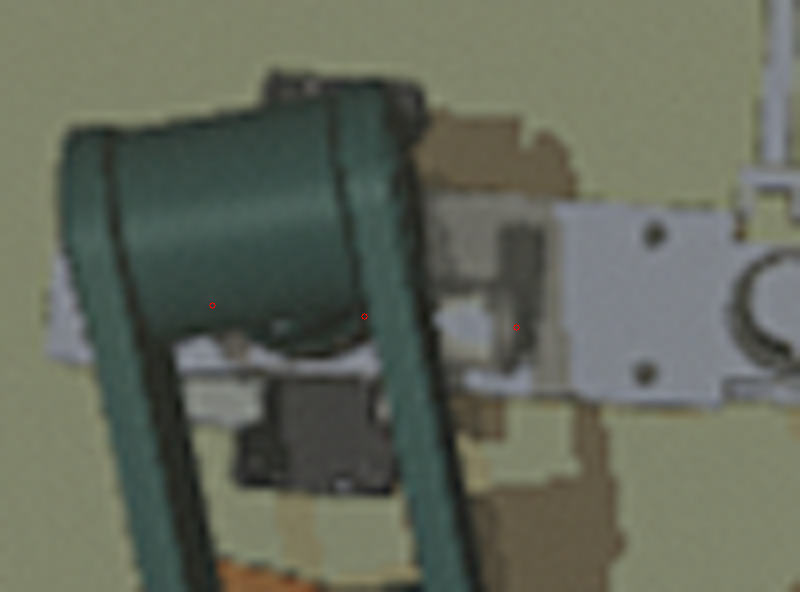

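Side crop: the shaft hangs level between the fingers, its end face at (518,335), roughly on the expected axis. It may sit a few mm toward -y of the TCP, so I'll bias the target by 3 mm.

```bash
python3 -m creep '[[12,0,-4,0,0,0,230],[24,10,-7,0,0,0,230],[24,30,-7,0,0,0,230],[24,50,-7,0,0,0,230],[24,60,-7,0,0,0,230]]'; python3 -m creep '[[0,6,0,0,0,0,230],[0,9,0,0,0,0,230],[0,9,0,0,0,0,230]]'; python3 -c "
from h import *
go2([.6167,.137,.172],-.091,0)
y=np.array([np.sin(.091),np.cos(.091)])
s=robot.snapshot('side')
print([(round(d['p'],2),np.round(d['point'],4)) for d in robot.landmark_of('shaft','side')])
pts=[[.6164+a*y[0],.133+a*y[1],.182] for a in(-.07,0,.07)]
u,v=proj(s,[.6,.134,.2]);crop(s,int(u),int(v),50,37,8,'c21.png',pts)
"
```

```text
time: 24.82
tool_pos: [0.6144, 0.1399, 0.2014]
ee_rot: [-1.572, -0.002, -0.088]
wrist_force: [0.5, -0.5, -4.0]
width: 0.0296
time: 25.2
tool_pos: [0.615, 0.1402, 0.1955]
ee_rot: [-1.571, -0.006, -0.088]
wrist_force: [-0.1, 0.1, -3.7]
width: 0.0296
t 25.2 pos [0.615  0.1402 0.1955] shift [ 1.8 23.5 -3.1] turn [-0.   0.2  0.3] q [ 0.13  0.27  1.18 -0.    1.69  0.22] F [-0.1  0.1 -3.7] w 0.0296
[(0.82, array([0.6162, 0.1409, 0.2078]))]
```

View pics/c21.png

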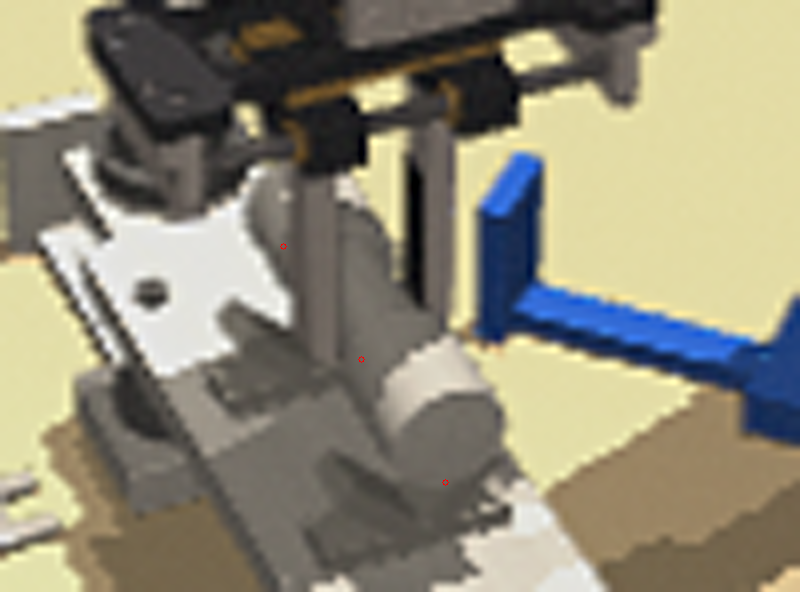

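```bash
python3 -m creep '[[1,6,-2,0,0,0,230],[2,11,-3,0,0,0,230],[2,15,-3,0,0,0,230],[2,15,-3,0,0,0,230]]'; python3 -m creep '[[0,2,0,0,0,0,230],[0,4,0,0,0,0,230],[0,4,0,0,0,0,230]]'; python3 -c "
from h import *
go2([.6167,.137,.172],-.091,0)"
```

```text
time: 25.8
tool_pos: [0.6162, 0.1369, 0.1792]
ee_rot: [-1.571, -0.003, -0.088]
wrist_force: [0.2, 0.4, -3.7]
width: 0.0294
time: 26.18
tool_pos: [0.6165, 0.137, 0.1758]
ee_rot: [-1.571, -0.005, -0.088]
wrist_force: [-0.6, -0.1, -2.7]
width: 0.0298
t 26.18 pos [0.6165 0.137  0.1758] shift [0.2 3.8 0. ] turn [0.  0.2 0.3] q [ 0.13  0.27  1.21 -0.    1.65  0.22] F [-0.6 -0.1 -2.7] w 0.0298
```

```bash
python3 -m creep '[[0,1,0,0,0,0,230],[0,2,0,0,0,0,230],[0,2,0,0,0,0,230]]'; python3 -m creep '[[0,1,0,0,0,0,230],[0,1,0,0,0,0,230]]'
```

```text
time: 26.55
tool_pos: [0.6167, 0.137, 0.1741]
ee_rot: [-1.571, -0.005, -0.088]
wrist_force: [-0.7, 0.5, -3.2]
width: 0.0289
time: 26.8
tool_pos: [0.6169, 0.137, 0.1734]
ee_rot: [-1.571, -0.006, -0.088]
wrist_force: [1.1, 0.2, -1.6]
width: 0.0288
```

```bash
python3 -m creep '[[0,1,0,0,0,0,230],[0,1,0,0,0,0,230]]'; python3 -m creep '[[0,1,0,0,0,0,230],[0,1,0,0,0,0,230]]'; python3 -c "
from h import *
s=robot.snapshot('side')
y=np.array([np.sin(.091),np.cos(.091)])
pts=[[.6164+a*y[0],.133+a*y[1],.182] for a in(-.07,0,.07)]
u,v=proj(s,[.6,.134,.2]);crop(s,int(u),int(v),50,37,8,'c22.png',pts)
"
```

```text
time: 27.05
tool_pos: [0.617, 0.137, 0.1731]
ee_rot: [-1.571, -0.007, -0.088]
wrist_force: [-1.0, 0.3, 1.2]
width: 0.0297
time: 27.3
tool_pos: [0.6172, 0.1369, 0.1729]
ee_rot: [-1.571, -0.008, -0.088]
wrist_force: [0.1, -0.6, 5.0]
width: 0.0295
```

View pics/c22.png

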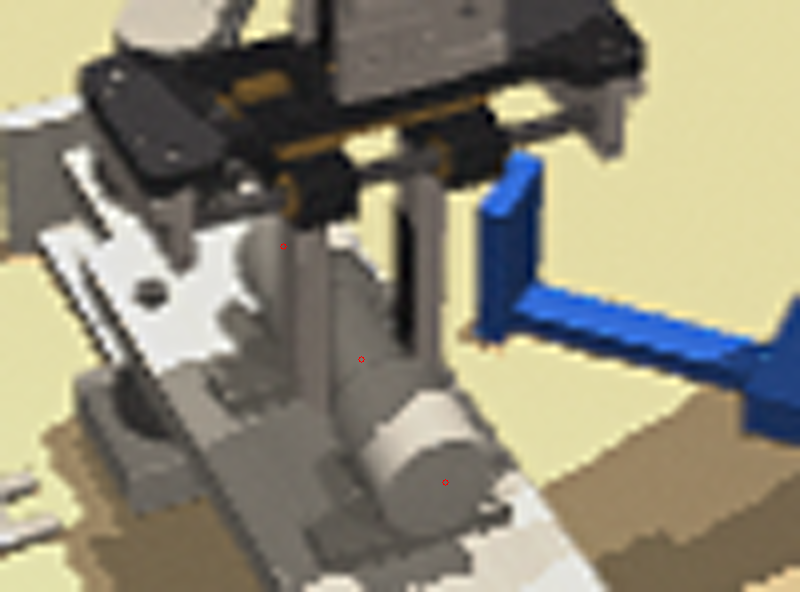

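Side crop: the shaft is in both Vs, its end face at (435,490) against the predicted (445,482). The wrist force has reversed, so it bears. Releasing.

```bash
python3 -m creep '[[0,-2,0,0,0,0,230],[0,-2,0,0,0,0,190],[0,-2,0,0,0,0,150],[0,-2,0,0,0,0,100],[0,-2,0,0,0,0,80]]'; python3 -m creep '[[0,0,0,0,0,0,70],[0,0,0,0,0,0,70],[0,-30,0,0,0,0,70],[0,-70,0,0,0,0,70],[0,-110,0,0,0,0,70]]'; python3 -m creep '[[-40,-20,0,0,0,0,70],[-90,-30,0,0,0,0,70],[-140,-30,0,0,0,0,70],[-190,-30,0,0,0,0,70],[-190,-30,0,0,0,0,70]]'; python3 -c "
from h import *
y=np.array([np.sin(.091),np.cos(.091)]);cc=np.array([.6,-.046])
for c in('side','top'):
  s=robot.snapshot(c)
  for n in('shaft','rest','pad_top','lever_knob','crank_grip','bottle','wrench','flange'):
    print(c,n,[(round(d['p'],2),np.round(d['point'],4)) for d in robot.landmark_of(n,c)])
  pts=[[.6164+a*y[0],.133+a*y[1],.182] for a in(-.07,0,.07)]
  u,v=proj(s,[.6,.06,.15]);crop(s,int(u),int(v),50,37,8,'c23%s.png'%c,pts)
print(robot.get_obs()['time'])
"
```

```text
time: 27.98
tool_pos: [0.6163, 0.1371, 0.1727]
ee_rot: [-1.571, -0.004, -0.088]
wrist_force: [0.4, -0.8, -0.5]
width: 0.0554
time: 28.6
tool_pos: [0.6159, 0.137, 0.284]
ee_rot: [-1.571, -0.004, -0.088]
wrist_force: [0.0, 0.4, -0.7]
width: 0.0683
time: 29.22
tool_pos: [0.4243, 0.1541, 0.3135]
ee_rot: [-1.57, -0.008, -0.086]
wrist_force: [-0.6, -0.4, 0.4]
width: 0.0681
side shaft [(0.64, array([0.6185, 0.1358, 0.1804])), (0.44, array([ 0.5245,  0.4446, -0.0009]))]
side rest [(0.81, array([0.617 , 0.1353, 0.1871])), (0.52, array([ 0.716 , -0.3325,  0.0012]))]
side pad_top [(0.97, array([ 0.3196, -0.5404,  0.0236])), (0.86, array([0.349 , 0.061 , 0.0231])), (0.82, array([ 0.6   , -0.0486,  0.0233])), (0.67, array([ 0.5563, -0.5381,  0.0267])), (0.32, array([ 0.5235,  0.4492, -0.0007]))]
side lever_knob [(0.48, array([ 0.519 , -0.1355,  0.1696])), (0.34, array([ 0.5247,  0.4476, -0.0019]))]
side crank_grip [(0.47, array([ 0.5422, -0.0774,  0.2548]))]
side bottle [(0.75, array([ 0.716 , -0.3318,  0.0029]))]
side wrench [(0.76, array([ 7.56e-01, -4.87e-02, -4.00e-04]))]
side flange [(0.91, array([ 5.254e-01,  4.479e-01, -1.000e-04])), (0.44, array([0.6172, 0.137 , 0.1872]))]
top shaft [(0.79, array([0.62  , 0.1343, 0.1844]))]
top rest [(0.59, array([0.6149, 0.1311, 0.1821]))]
top pad_top [(0.94, array([ 0.3201, -0.5457,  0.0258])), (0.87, array([0.3445, 0.061 , 0.0247])), (0.72, array([ 0.5514, -0.546 ,  0.0245]))]
top lever_knob [(0.62, array([ 0.5171, -0.1405,  0.1745]))]
top crank_grip [(0.5, array([ 0.5396, -0.0731,  0.2584]))]
top bottle [(0.71, array([ 0.5819, -0.1931,  0.0479])), (0.45, array([ 0.7179, -0.3368, -0.0032]))]
top wrench [(0.74, array([ 0.7572, -0.0437,  0.0015]))]
top flange [(0.58, array([0.5283, 0.4536, 0.0019]))]
30.125
```

View pics/c23side.png

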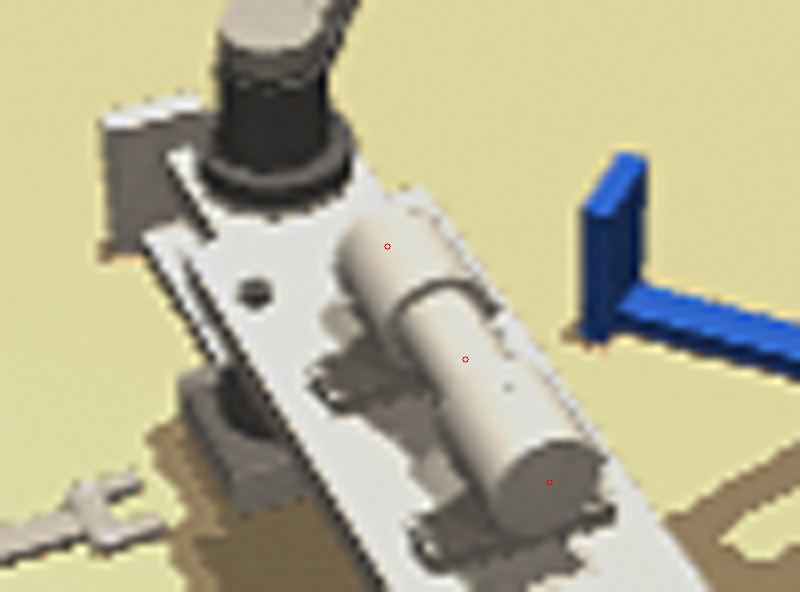

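View pics/c23top.png

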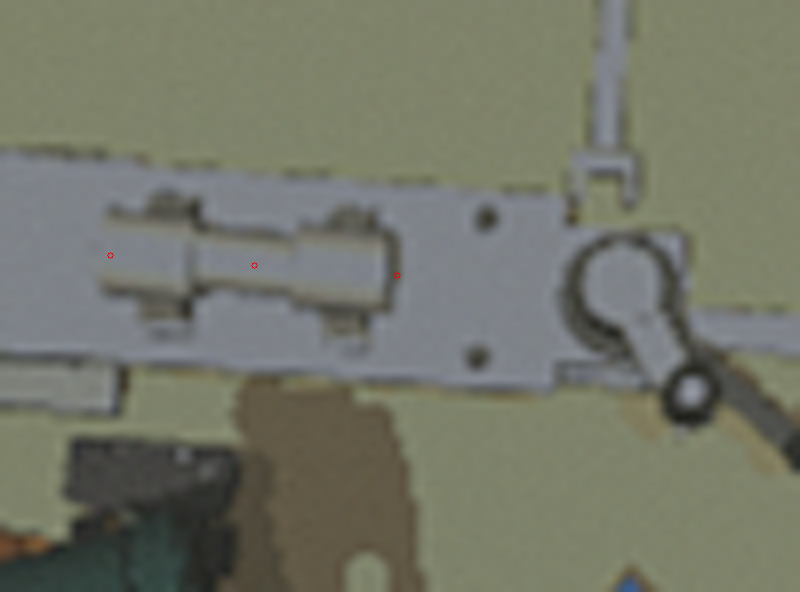

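Both crops: the shaft lies in both Vs within about 4 mm of the target points, the foot is down on the plate, the lever is over and the bystanders are where they were. Handing in.

```bash
python3 -c "
from h import *
print(robot.get_obs()['wrist_force'], robot.close_job())"
```

```text
the job is handed in; nothing more can be done
[-0.35301149 -0.03049033  0.01094301] None
```

The job is finished and handed in at about 30 s. All four steps were done in order; no verdict is reported, so the results below are my own last checks.

- **Pad:** I slid the grey pad, the only aluminium one, under the jack by its tab and let go. The last check put the plate centre about 3 mm from the jack axis, lying flat.
- **Jack:** I wound the crank from about 0.5 to 12.0 rad, half a turn past the calculated touch point. That should give about 55 N on the foot. I worked this load out from the crank angle; I could not measure it. The picture shows the foot down on the plate, but I saw no clear stiffening in the wrist force.
- **Clamp lever:** I pushed it over to about 1.15–1.2 rad, locked being above 1.05.
- **Shaft:** It was laid in both V-rests and released without a jolt. The two cameras put its centre about 2–6 mm from the rest point. It looks aligned, with its height right within a few mm.

The bottle, wrench and flange were found where they started, and nothing touches the robot. The one disagreement was a second "bottle" the top camera reported at the pad's tab, which was a false detection.

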